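# Snap the pestle into its spring clips and tug-test it

## Task

Take the wooden pestle off its white rest and press it straight down into both spring clips of the rack until it snaps fully home, lying level with the middle of its handle between the two clips. Then, gripping the pestle and without touching the rack, pull it straight up with a steady 10 N or so for about a second to prove that the clips hold it, and leave it clipped in. Never pull the rack with more than 18 N nor press on it with more than 25 N, and leave the other things on the counter where they are.

Things in the scene. Friction and masses are not known exactly. Their poses are not given: they have to be found in the camera images.
- pestle: Loose wooden pestle, about 140 g, 198 mm long, lying level. Origin: on its axis at the middle of the handle, where to grip it (36 mm clear of rest or clips either way along it). x: along it, to the head. The handle, a round bar of 22 mm, runs from 86 mm behind the origin to 72 mm ahead; the head, 34 mm across, from 72 to 112 mm ahead. Fits the clips either way round
- rest: Fixed white ceramic pestle rest, base plate 130 x 70 x 6 mm, with two V-notched posts 45 mm either side of its origin along its x axis, in which the pestle lies. Origin: centre of its underside, on the board. The pestle's axis lies 32 mm above it
- board: Yellow hard plastic cutting board 260 x 200 x 12 mm, fixed. Origin: centre of its underside, on the counter
- rack: Fixed rack. Origin: centre of its underside, on the counter. Dark base 160 (x) x 70 x 6 mm; above it on rubber buffers a light metal plate, top at 19 mm. On that, 42 mm either side along x, two spring clips, each 12 mm wide (x), of two upright steel jaws that spread sideways: mouth 23 mm wide at 88 mm height, narrowing to 12 mm at 71 mm, below it a seat for a 22 mm bar (heights +-6 mm)
- clips_mid (a point): Fixed point midway between the clips, 62 mm above the rack's origin: the middle of the handle's axis lies there when fully home, but up to 6 mm higher or lower, as the buffers' height was set (not measured). x along the seated handle, y across, z up. Pressed down, the handle snaps in against 10 to 16 N for both clips together, then meets a hard seat; pulled up, it holds to over 20 N
- carrier (a joint): Give of the plate with both clips on its rubber buffers, m: 0 unloaded (whatever height the buffers are set to), positive when pulled up, negative when pressed down, 0.1 mm per newton either way; the pestle's own weight lowers it by 0.14 mm
- saucepan: Bystander: copper-tone saucepan, 160 mm across, 85 mm high, with a dark handle. Origin: centre of its underside
- jug: Bystander: white ceramic jug, 104 mm across, 160 mm high. Origin: centre of its underside
- mortar: Bystander: pale stone mortar, 120 mm across, 75 mm high. Origin: centre of its underside
- jar: Bystander: amber glass jar with a red cap, 64 mm across, 100 mm high. Origin: centre of its underside
- mug: Bystander: blue mug, 80 mm across, 90 mm high. Origin: centre of its underside
Mind the look-alikes: they are no part of the job. Of the things shaped like the pestle, the wooden one is meant. Leave any green look-alike of the rack alone.

How it is judged (in metres and radians):
On the way, in this order (a step that is already met when the one before it is completed fails the run):
1. the pestle is pressed home in both clips (z of pestle in the frame of clips_mid between -0.01 and 0.01 m and y of pestle in the frame of clips_mid between -0.004 and 0.004 m and x of pestle in the frame of clips_mid between -0.02 and 0.02 m and angle between the x axis of pestle and the x axis of clips_mid, either way round below 0.06 rad), for 0.2 s.
2. the gripped pestle is pulled up with 7 to 13.5 N for 0.6 s, the clips holding it, the fingers clear of the rack (all of step 1 and value of joint carrier between 0.0007 and 0.00135 m and contact force between the fingers and pestle above 3 N and contact force between each of the arm, the fingers and rack below 0.5 N), for 0.6 s.
At the end, for the whole second after the job is handed in: The pestle, let go and at rest, is home in both clips: handle middle within 10 mm in height, 4 mm sideways and 20 mm lengthways of clips_mid, in line within 0.06 rad (either way round); the rack's plate at most 0.3 mm above or 0.8 mm below unloaded (all of step 1 and linear speed of pestle below 0.01 m/s and value of joint carrier between -0.0008 and 0.0003 m and contact force between the fingers and pestle below 0.1 N); the robot touches nothing.
It fails at once if the rack is pulled up with more than 18 N (plate up more than 1.8 mm) (value of joint carrier above 0.0018 m).
It fails at once if the rack is pressed down with more than 25 N (plate down more than 2.6 mm) (value of joint carrier below -0.0026 m).
It fails at once if a bystander (saucepan, jug, mortar, jar, mug) is moved more than 30 mm (distance of any of saucepan, jug, mortar, jar, mug from where it was at the start of the episode above 0.03 m).
It also fails if it takes over 64 s, if anything falls off the work surface, if the arm or the gripper's body presses on something with over 40 N, if the wrist force passes 120 N, or if a joint passes its speed limit or range.

## Robot

A 6-joint arm with a two-finger parallel gripper is mounted at the origin on the work surface. World frame = base frame: x ahead of the robot, y to its left, z up, the work surface at z = 0. Lengths are in m, angles in degrees, forces in N, time in s.
With the tool pointing down it reaches from about 0.25 to 0.725 m from the base axis. Payload 9.7 kg.
Tool frame: the origin (TCP) lies between the finger pads; the fingertips stand 11 mm ahead of it and the grasp point (between the pads) lies 8 mm behind it; z points along the fingers, x is the direction in which the jaws open and shut, and the axes are right-handed (so a half turn about z gives the same grasp; the last joint's range is limited). The gripper opens to 85 mm and grips with 20 to 120 N. Pads are 22 mm wide; open, the fingers measure 114 mm over their backs; the gripper's body (76 mm by 85 mm) begins 54 mm behind the grasp point. The pads swing forward as they close: fully open they stand 13 mm farther back than shut.
Start: joints at [76.318, 4.979, 10.078, 95.1, 0, 90], TCP at [0.13, 0.534, 0.242] pointing down, gripper open.
Joint ranges: [-179.16, 179.16], [-48.56, 103.87], [-65.8, 70.77], [-126.05, 130.52], [-82.76, 87.17], [-180, 180]. Speed limits (degrees/s): [127.2, 127.2, 147.25, 180, 180, 180].

## Interface

Orientations are given as [roll, pitch, yaw] about the fixed x, y, z axes, in that order (R = Rz(yaw) Ry(pitch) Rx(roll)).
In Python, from workcell import get_obs, camera, job_done, spotter gives the robot as it stands.
- The arm moves only by the tool play_rows, never from a script. Its argument "rows" is a list of rows, each a list of 3 entries, a list of its own where there are three numbers: the closure, from 0 (fully open) to 1 (shut), then the shift along the tool's x, y, z in cm, then the turn, a rotation vector about the tool's x, y, z in degrees. In form: [[claw, [x, y, z], [wx, wy, wz]], ...]. A call has 1 to 12 rows; each row shifts and turns the pose as measured when the row begins, along the tool's axes as they then stand; what a row does not reach is not made up. A row lasts 1/10 s, in which the tool goes at most 50 mm and 8.59 degrees, less where a joint would pass 70% of its speed; a pose out of reach is approached as far as the arm can. A call is refused whole if a number of a shift passes 5 or a number of a turn 8.59, either way. A call with a gripper value outside its range is refused whole. The fingers move at their own pace and stop on an object; "newtons" is the grip in N (left out, the last holds). Time passes only in rows, so rows that do not move let the fingers close. It gives the time, the measured TCP pose, the force and the opening at its end, in the units of the state.
- get_obs(): the state, without advancing time (a new reading comes with each control period).
- camera(name): name is "scene" or "top" or "wrist"; returns a dict with "img" (420x560x3 uint8, red, green, blue), "intrinsics" (3x3 intrinsics, pixels), "xyz" and "orientation" of the camera in the world. Camera axes: x right, y down, z forward; pixel columns grow to the right and rows downward; lengths in m; the calibration is good to about 2 mm. A picture is of the moment at which its call begins. There is no depth.
- job_done(): hands the job in, once; it reports no verdict.
Trained networks look in a picture, given as the dict that the camera call returned (one of the last four; its "shot" number tells which), for a name from the list of things; names that differ only in an ending like _2 or _b are one class to them, and where a whole thing is asked for, a point or a joint stands for the part that bears it (a point fixed in the world has none). Each returns a list of dicts, best first, with "confidence" (0 to 1); they miss things now and then, are a little off and sometimes report something else, mostly with a low value. They report only what shows in the picture. A call takes as long as a camera call. They do not tell look-alikes from the thing itself.
- spotter.spot_in(picture, thing): "point" ([x, y, z] in m, in world coordinates, good to about 4 mm: the middle of the surface that is visible of it).
- spotter.trace(picture, thing): "pixels" (420x560 bool, what is visible of it).
The state is a dict: "time": time; "q": joint angles; "qd": joint speeds; "joint_efforts": joint torques, N m; "ee_pos": TCP position; "tcp_rot": TCP orientation; "wrist_force": force on the tool from outside, world axes, zero at the start; "torque": the same for the moment, N m; "opening": finger opening in m.
Only numpy, scipy, OpenCV 4.12 (cv2) and the standard library are available. Lean on these libraries where they do the work, as an engineer would, in place of code of your own. Each camera call takes 0.05 s, during which the arm holds its last target.

## Working session

There is one attempt and no reset: what is moved stays moved. The work goes in short steps, Python scripts to look and compute and a tool call to move; the robot and the scene stay as the last step left them, time stands still between calls to the robot, and variables do not carry over. Pictures are saved under pics/ and viewed, and the job is handed in when it is done.

Besides the shell and the picture viewer there is one more tool, called after ">>>" in YAML: its name, and indented under it one key for each argument. play_rows: Moves the arm, as the interface text tells. Its arguments: {"type":"object","properties":{"rows":{"type":"array","items":{"type":"array"}},"newtons":{"type":"number"}},"required":["rows"]}

```bash
mkdir -p pics; ls
python3 - <<'E'
from workcell import get_obs, camera, job_done, spotter
import cv2
print(get_obs())
for n in ("scene","top"):
    c=camera(n); cv2.imwrite(f"pics/{n}0.png",c["img"][:,:,::-1]); print(n,c["intrinsics"],c["xyz"],c["orientation"])
    for t in ("pestle","rack","rest"):
        print(t,[(r["point"],r["confidence"]) for r in spotter.spot_in(c,t)])
print(get_obs()["time"])
E
```

```text
pics
{'time': 0.0, 'q': array([ 7.63175484e+01,  5.01135675e+00,  1.00328796e+01,  9.50996419e+01,
       -9.84279023e-04,  9.00015161e+01]), 'qd': array([-0.0524264 ,  0.01634257, -0.07976184,  0.04336586, -0.0609693 ,
       -0.03611303]), 'joint_efforts': array([ 1.46108387e-04, -5.20385242e+01,  4.64803398e+01,  1.58760336e-02,
       -1.00703908e-04, -1.25753989e-06]), 'ee_pos': array([0.13004883, 0.53417285, 0.2415665 ]), 'tcp_rot': array([1.79999014e+02, 7.81190781e-02, 7.63160324e+01]), 'wrist_force': array([-0.49787382,  1.02899701,  0.56453463]), 'torque': array([-0.00617851,  0.01336625, -0.00522841]), 'opening': 0.08528123480722974}
scene [[405.26442037   0.         279.07573593]
 [  0.         405.26442037 210.14633274]
 [  0.           0.           1.        ]] [1.294995   0.52673067 1.08459153] [-136.19401186   -0.69356514  126.63361783]
pestle [([0.3142, 0.1793, 0.0226], 0.76), ([0.2334, -0.2735, 0.0192], 0.47)]
rack [([0.7524, 0.233, 0.0164], 0.96), ([0.5417, 0.1931, 0.0143], 0.56)]
rest [([0.4908, -0.2081, 0.0195], 0.83)]
top [[495.00823625   0.         280.58898379]
 [  0.         495.00823625 208.44675713]
 [  0.           0.           1.        ]] [ 0.1765638  -0.05057384  1.73904733] [-169.78102496    1.19779974  -91.32875361]
pestle [([0.5083, -0.2202, 0.0575], 0.97), ([0.3031, 0.1672, 0.0276], 0.86), ([0.2234, -0.2794, 0.0191], 0.78)]
rack [([0.7385, 0.223, 0.0202], 0.61), ([0.5235, 0.1869, 0.0135], 0.59)]
rest [([0.4879, -0.2174, 0.0186], 0.73), ([0.8066, 0.0143, 0.048], 0.6)]
0.4
```

View pics/scene0.png

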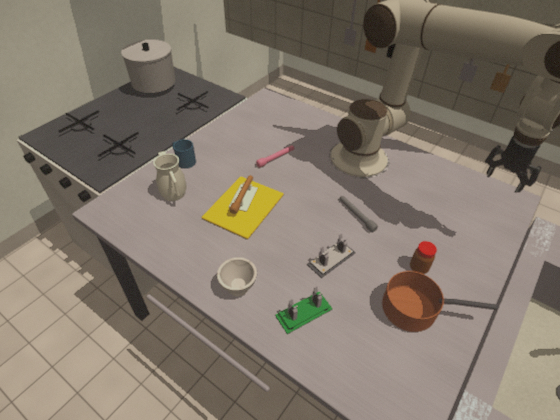

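View pics/top0.png

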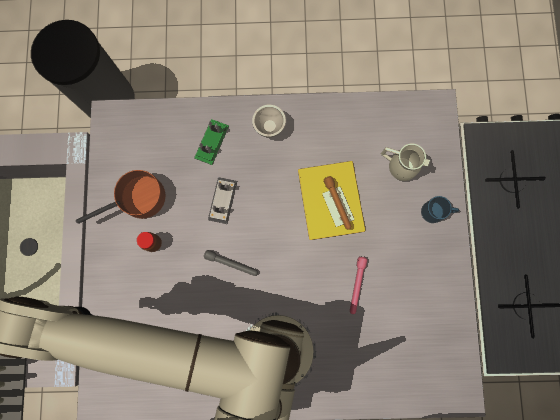

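The scene shows three pestle-shaped things. In the top view these are wooden brown (338,203) on the white rest and yellow board, grey (232,262) and pink (359,285). The wooden one on the rest is meant. There are two racks: dark base with light plate (222,200), and green (212,142), which is the decoy. I'll confirm this in an enlarged crop.

```bash
cat > h.py <<'E'
import numpy as np, cv2
from scipy.spatial.transform import Rotation as R
from workcell import get_obs, camera, job_done, spotter
def Rm(o): return R.from_euler('xyz',o,degrees=True).as_matrix()
def proj(c,P):
    p=(np.atleast_2d(P)-c["xyz"])@Rm(c["orientation"]); q=p@c["intrinsics"].T; return q[:,:2]/q[:,2:]
def ray(c,uv):
    d=np.linalg.inv(c["intrinsics"])@np.array([uv[0],uv[1],1.]); d=Rm(c["orientation"])@d; return np.array(c["xyz"]),d/np.linalg.norm(d)
def atz(c,uv,z):
    o,d=ray(c,uv); return o+d*(z-o[2])/d[2]
def tri(obs):
    A=np.zeros((3,3));b=np.zeros(3)
    for c,uv in obs:
        o,d=ray(c,uv);M=np.eye(3)-np.outer(d,d);A+=M;b+=M@o
    x=np.linalg.solve(A,b)
    return x,[np.linalg.norm((np.eye(3)-np.outer(ray(c,uv)[1],ray(c,uv)[1]))@(x-ray(c,uv)[0])) for c,uv in obs]
E
python3 - <<'E'
from h import *
import pickle
S=camera("scene");T=camera("top")
pickle.dump((S,T),open("st.pkl","wb"))
a=cv2.resize(T["img"][110:250,190:380,::-1],None,fx=4,fy=4,interpolation=cv2.INTER_CUBIC)
cv2.imwrite("pics/crop_top.png",a)
b=cv2.resize(S["img"][165:335,195:365,::-1],None,fx=3.5,fy=3.5,interpolation=cv2.INTER_CUBIC)
cv2.imwrite("pics/crop_scene.png",b)
E
```

```text
(no output)
```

View pics/crop_top.png

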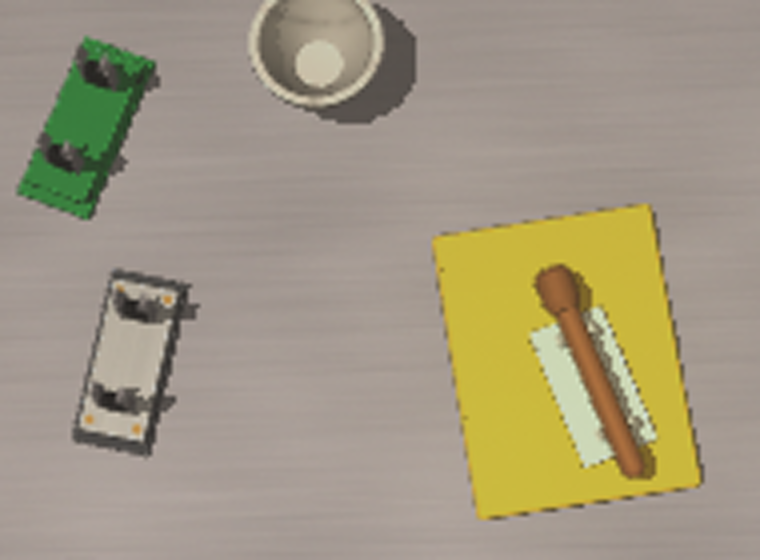

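View pics/crop_scene.png

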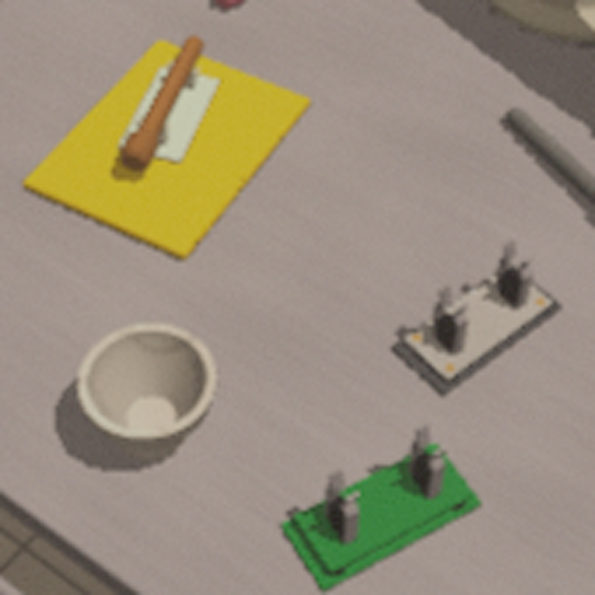

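The crop confirms it: brown wooden pestle on the white rest (head at the upper left), and the target rack is the light plate on a dark base, the left one in the top crop. The green one is the decoy.

Run:
```python
from h import *
import pickle
S,T=pickle.load(open("st.pkl","rb"))
f=lambda x,y:(x/4+190-.4,y/4+110-.4)
h=atz(T,f(556,288),.044); t=atz(T,f(637,470),.044)
print("head,tail",h,t,np.linalg.norm(h-t))
C=[f(*p) for p in [(110,270),(190,288),(150,455),(72,438)]]
P=[atz(T,p,.003) for p in C]; print(np.array(P)); m=np.mean(P,0)
for i in range(4): print(np.linalg.norm(P[i]-P[(i+1)%4]))
d=(P[0]+P[1]-P[2]-P[3]); print("rack",m,np.degrees(np.arctan2(d[1],d[0])))
g=lambda x,y:(x/3.5+195-.4,y/3.5+165-.4)
print("scene head,tail", atz(S,g(138,150),.044),atz(S,g(194,45),.044))
for n,p in (("rackS",m),): print(proj(S,p))
import cv2
# wrist cam now
W=camera("wrist");o=get_obs()
Rt=Rm(o["tcp_rot"]); print("cam in tool",Rt.T@(np.array(W["xyz"])-o["ee_pos"]), W["intrinsics"],"\n", Rt.T@Rm(W["orientation"]))
cv2.imwrite("pics/w0.png",W["img"][:,:,::-1])
```

```text
head,tail [ 0.57404846 -0.19281418  0.044     ] [ 0.41128201 -0.25595927  0.044     ] 0.174585854357874
[[0.6116681  0.20530097 0.003     ]
 [0.59293083 0.13299199 0.003     ]
 [0.44167741 0.16973936 0.003     ]
 [0.45881141 0.23928317 0.003     ]]
0.07469721128098661
0.15565335540309683
0.07162342793498948
0.15658849676922948
rack [0.52627194 0.18682887 0.003     ] -13.093017738768056
scene head,tail [ 0.57336987 -0.19481212  0.044     ] [ 0.41428465 -0.25187105  0.044     ]
[[330.97537618 257.78489648]]
cam in tool [-0.00025957 -0.08140694 -0.13150947] [[291.30210837   0.         275.87263232]
 [  0.         291.30210837 209.11677091]
 [  0.           0.           1.        ]] 
 [[ 9.99999832e-01  4.11283721e-04 -4.09326040e-04]
 [-2.59780472e-04  9.48097938e-01  3.17978353e-01]
 [ 5.18860495e-04 -3.17978194e-01  9.48097885e-01]]
```

View pics/w0.png

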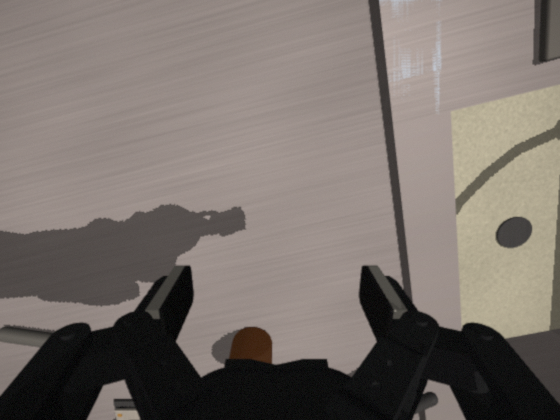

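>>> play_rows:
  rows:
    - [0,[-2.3,4.4,0],[0,0,0]]
    - [0,[-2.3,4.4,0],[0,0,0]]
    - [0,[-2.3,4.4,0],[0,0,0]]
    - [0,[-2.3,4.4,0],[0,0,0]]
    - [0,[-2.3,4.4,0],[0,0,0]]
    - [0,[-2.3,4.4,0],[0,0,0]]
    - [0,[-2.3,4.4,0],[0,0,0]]
    - [0,[-2.3,4.4,0],[0,0,0]]
    - [0,[-2.3,4.4,0],[0,0,0]]
    - [0,[0,0,0],[0,0,0]]
    - [0,[0,0,0],[0,0,0]]

```text
time: 1.65
ee_pos: [0.4714, 0.2345, 0.2412]
tcp_rot: [179.9, -0.1, 76.5]
wrist_force: [-0.0, -0.2, -1.2]
opening: 0.0854
```

```bash
cat > shot.py <<'E'
import sys,pickle
from h import *
n=sys.argv[1]; W=camera("wrist"); pickle.dump(W,open(n+".pkl","wb")); cv2.imwrite(f"pics/{n}.png",W["img"][:,:,::-1]); print(get_obs()["ee_pos"],W["xyz"],W["orientation"])
for t in sys.argv[2:]:
    r=spotter.spot_in(W,t); print(t,[(x["point"],x["confidence"]) for x in r])
E
python3 shot.py w1 rack
```

```text
[0.47122515 0.23480039 0.24118443] [0.39197582 0.25308334 0.37262336] [ 1.61369643e+02 -6.43734269e-02  7.65306250e+01]
rack [([0.7012, 0.2396, 0.0232], 0.72), ([0.5195, 0.1889, 0.0158], 0.64)]
```

View pics/w1.png

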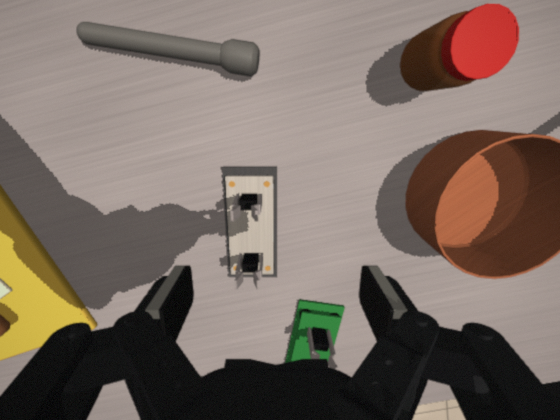

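>>> play_rows:
  rows:
    - [0,[-3.5,4,0],[0,0,0]]
    - [0,[-3,4,0],[0,0,0]]
    - [0,[0,0,0],[0,0,0]]
    - [0,[0,0,0],[0,0,0]]

```text
time: 2.15
ee_pos: [0.5306, 0.1601, 0.242]
tcp_rot: [179.9, -0.2, 77.3]
wrist_force: [-0.7, -0.7, -0.2]
opening: 0.0852
```

```bash
python3 shot.py w2 rack
```

```text
[0.53046964 0.16031456 0.2419585 ] [0.4507298  0.17743999 0.37335964] [ 1.61330571e+02 -1.53173103e-01  7.73070587e+01]
rack [([0.7474, 0.2167, 0.0224], 0.76), ([0.5222, 0.1879, 0.0142], 0.66)]
```

View pics/w2.png

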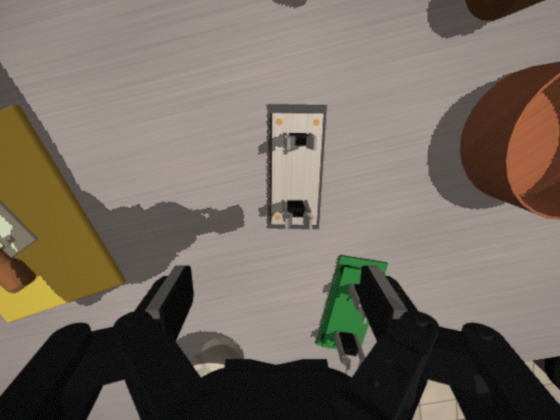

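Run:
```python
from h import *
import pickle
a=pickle.load(open("w1.pkl","rb"))["img"][155:295,200:300,::-1]
b=pickle.load(open("w2.pkl","rb"))["img"][95:235,250:350,::-1]
c=np.hstack([a,b]); cv2.imwrite("pics/c12.png",cv2.resize(c,None,fx=4,fy=4,interpolation=cv2.INTER_CUBIC))
```

```text
(no output)
```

View pics/c12.png

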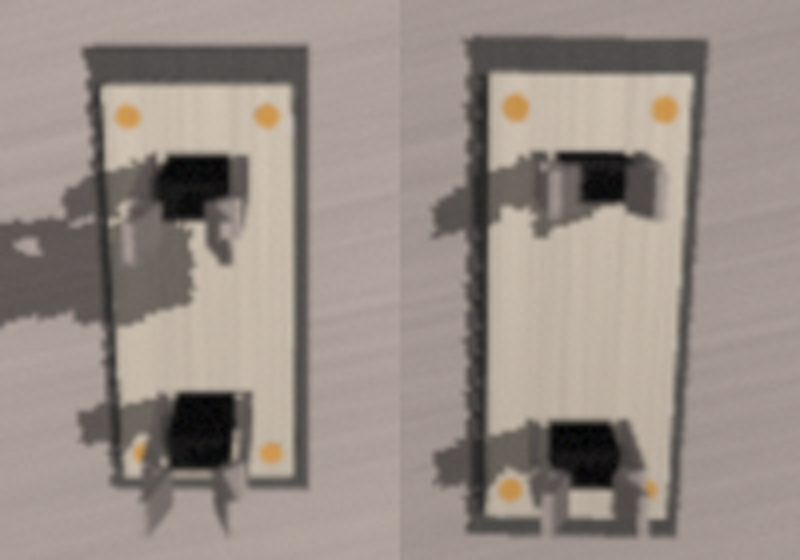

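Run:
```python
from h import *
import pickle
A=pickle.load(open("w1.pkl","rb"));B=pickle.load(open("w2.pkl","rb"))
fa=lambda x,y:((x+.5)/4-.5+200,(y+.5)/4-.5+155)
fb=lambda x,y:((x-400+.5)/4-.5+250,(y+.5)/4-.5+95)
print("screws")
X=[]
for p,q in [((127,116),(515,108)),((266,116),(665,109)),((270,453),(652,490))]:
    x,e=tri([(A,fa(*p)),(B,fb(*q))]); X.append(x); print(x,e)
print(X[1]-X[2], np.degrees(np.arctan2(*(X[1]-X[2])[[1,0]])),(X[0]+X[2])/2)
print("base corners")
L=[((85,47),(468,38)),((306,47),(707,41)),((305,486),(675,533))]
for p,q in L: print(tri([(A,fa(*p)),(B,fb(*q))]))
for c,f,cs in ((A,fa,[(85,47),(306,47),(305,486),(113,486)]),(B,fb,[(468,38),(707,41),(675,533),(468,530)])):
    P=np.array([atz(c,f(*p),.006) for p in cs]); print(P.mean(0),[np.linalg.norm(P[i]-P[i-1]) for i in range(4)]); d=P[0]+P[1]-P[2]-P[3]; print(np.degrees(np.arctan2(d[1],d[0])))
    m=np.array([atz(c,f(*p),.019) for p in {id(A):[(127,116),(266,116),(270,453)],id(B):[(515,108),(665,109),(510,490)]}[id(c)]]); print("screw z19",m)
```

```text
screws
[0.46355769 0.1785826  0.01384214] [np.float64(1.6245633383817096e-05), np.float64(1.6245633383837692e-05)]
[0.47337398 0.22148718 0.01600144] [np.float64(8.299905121239853e-05), np.float64(8.299905121232681e-05)]
[0.58639825 0.19536788 0.02353645] [np.float64(0.000885303412548404), np.float64(0.0008853034125484007)]
[-0.11302426  0.0261193  -0.00753501] 166.98768434699835 [0.52497797 0.18697524 0.0186893 ]
base corners
(array([0.44120156, 0.16919962, 0.00101413]), [np.float64(8.275809738785278e-06), np.float64(8.275809738861776e-06)])
(array([0.45748   , 0.23845208, 0.00407783]), [np.float64(0.0003808162945166361), np.float64(0.0003808162945167326)])
(array([0.60989826, 0.20140044, 0.00850796]), [np.float64(0.00011782929726382075), np.float64(0.00011782929726385031)])
[0.52594958 0.18585034 0.006     ] [np.float64(0.15886600102307796), np.float64(0.06990757666671953), np.float64(0.1588990263745891), np.float64(0.06909690125674671)]
166.56285220841218
screw z19 [[0.46254135 0.17966335 0.019     ]
 [0.4726227  0.22170372 0.019     ]
 [0.58808465 0.19415757 0.019     ]]
[0.52616315 0.18562652 0.006     ] [np.float64(0.15734288240214728), np.float64(0.07097826246624267), np.float64(0.15769222544395153), np.float64(0.07044092282733427)]
166.6268931852736
screw z19 [[0.463361   0.17855638 0.019     ]
 [0.47324916 0.22116889 0.019     ]
 [0.57879194 0.15123144 0.019     ]]
```

>>> play_rows:
  rows:
    - [0,[-4.8,0.3,0],[0,0,-4.3]]
    - [0,[-4.8,0.0,0],[0,0,-4.3]]
    - [0,[-4.8,-0.4,0],[0,0,-4.3]]
    - [0,[-4.7,-0.7,0],[0,0,-4.3]]
    - [0,[-4.6,-1.1,0],[0,0,-4.3]]
    - [0,[-4.5,-1.5,0],[0,0,-4.3]]
    - [0,[-4.4,-1.8,0],[0,0,-4.3]]
    - [0,[0,0,0],[0,0,-2]]
    - [0,[0,0,0],[0,0,0]]
    - [0,[0,0,0],[0,0,0]]

```text
time: 3.25
ee_pos: [0.4794, -0.1662, 0.2421]
tcp_rot: [179.6, -0.0, 112.1]
wrist_force: [0.4, 0.5, -0.4]
opening: 0.0852
```

```bash
python3 shot.py w3 pestle rest
```

```text
[ 0.47944974 -0.16592949  0.24211427] [ 0.40293669 -0.1976308   0.37294775] [1.61049097e+02 3.84374601e-02 1.12114392e+02]
pestle [([0.2743, 0.0808, 0.0194], 0.85), ([0.4906, -0.2269, 0.0535], 0.57)]
rest [([0.4852, -0.219, 0.0131], 0.87)]
```

View pics/w3.png

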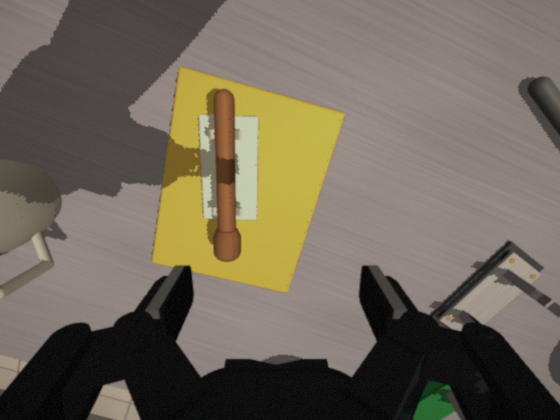

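>>> play_rows:
  rows:
    - [0,[-3,-2,2],[0,0,0]]
    - [0,[-2.6,0,2],[0,0,0]]
    - [0,[0,0,0],[0,0,0]]
    - [0,[0,0,0],[0,0,0]]

```text
time: 3.8
ee_pos: [0.4844, -0.2226, 0.2019]
tcp_rot: [179.5, 0.0, 112.5]
wrist_force: [-0.4, -0.2, 0.2]
opening: 0.0854
```

```bash
python3 shot.py w4 pestle rest
python3 - <<'E'
from h import *
import pickle
a=pickle.load(open("w3.pkl","rb"))["img"][80:270,180:280,::-1]
b=pickle.load(open("w4.pkl","rb"))["img"][0:290,200:360,::-1]
cv2.imwrite("pics/c3.png",cv2.resize(a,None,fx=3,fy=3,interpolation=cv2.INTER_CUBIC))
cv2.imwrite("pics/c4.png",cv2.resize(b,None,fx=2,fy=2,interpolation=cv2.INTER_CUBIC))
E
```

```text
[ 0.48437882 -0.22244801  0.20172183] [ 0.40792253 -0.25448159  0.3326017 ] [1.60941908e+02 1.03516473e-01 1.12534773e+02]
pestle [([0.4927, -0.2242, 0.0549], 0.65)]
rest [([0.4842, -0.2215, 0.0158], 0.68)]
```

View pics/c3.png

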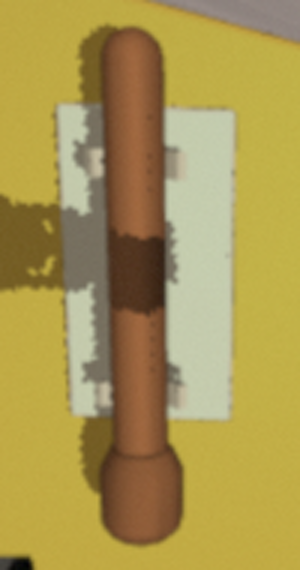

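View pics/c4.png

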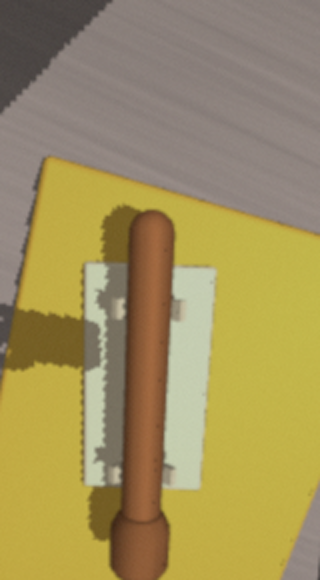

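Run:
```python
from h import *
import pickle
A=pickle.load(open("w3.pkl","rb"));B=pickle.load(open("w4.pkl","rb"))
fa=lambda x,y:((x+.5)/3-.5+180,(y+.5)/3-.5+80)
fb=lambda x,y:((x+.5)/2-.5+200,(y+.5)/2-.5)
D={}
for n,p,q in [("junc",(140.5,452),(141.5,516)),("tail",(133,28),(152.5,211))]:
    D[n]=tri([(A,fa(*p)),(B,fb(*q))]); print(n,D[n])
    print(atz(A,fa(*p),.044),atz(B,fb(*q),.044))
j,t=D["junc"][0],D["tail"][0]; print(np.linalg.norm(j-t), np.degrees(np.arctan2(*(j-t)[[1,0]])))
for c,f,p,q in ((A,fa,(140.5,452),(133,28)),(B,fb,(141.5,516),(152.5,211))):
    J,Tt=atz(c,f(*p),.044),atz(c,f(*q),.044);u=(J-Tt)/np.linalg.norm(J-Tt); print(np.linalg.norm(J-Tt),np.degrees(np.arctan2(u[1],u[0])),"orig fromJ",J-.072*u,"fromT",Tt+.086*u)
```

```text
junc (array([ 0.55427971, -0.20089514,  0.04677374]), [np.float64(0.0002970237300944128), np.float64(0.00029702373009432386)])
[ 0.55588999 -0.20098582  0.044     ] [ 0.55537063 -0.2003367   0.044     ]
tail (array([ 0.4052341 , -0.25597455,  0.04169104]), [np.float64(0.00018961814703267034), np.float64(0.00018961814703264212)])
[ 0.40503052 -0.25558457  0.044     ] [ 0.40544284 -0.25594631  0.044     ]
0.15897851621787384 20.28165750530114
0.16043565755914146 19.89609895721244 orig fromJ [ 0.48818757 -0.22548854  0.044     ] fromT [ 0.4858973  -0.22631743  0.044     ]
0.159908627789466 20.350283667726522 orig fromJ [ 0.48786458 -0.22537532  0.044     ] fromT [ 0.48607508 -0.22603907  0.044     ]
```

>>> play_rows:
  rows:
    - [0,[-0.4,0.1,3],[0.5,0,2.3]]
    - [0,[0,0,3],[0,0,0]]
    - [0,[0,0,3],[0,0,0]]
    - [0,[0,0,2],[0,0,0]]
    - [0,[0,0,1],[0,0,0]]
    - [0,[0,0,0],[0,0,0]]
    - [0,[0,0,0],[0,0,0]]

```text
time: 4.65
ee_pos: [0.4911, -0.2224, 0.0859]
tcp_rot: [179.5, 0.5, 110.5]
wrist_force: [0.1, -0.7, 0.1]
opening: 0.0857
```

```bash
python3 shot.py w5; python3 -c "
from h import *
print(get_obs()['tcp_rot'])"
```

```text
[ 0.49121602 -0.22251765  0.08612439] [ 0.4132453  -0.25058261  0.21668928] [160.95361989   0.56692857 110.49825195]
[179.45569291   0.52931817 110.48007351]
```

View pics/w5.png

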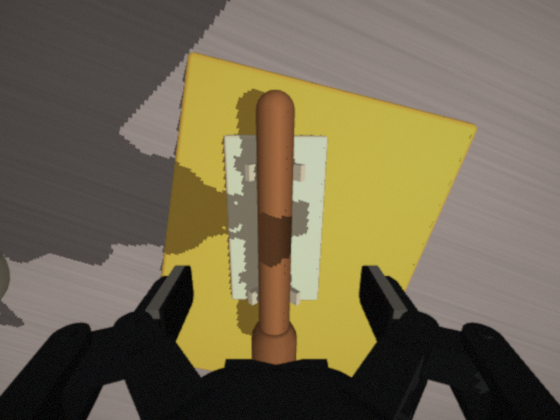

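```bash
cat > go.py <<'E'
import sys
from h import *
x,y,z,yaw=map(float,sys.argv[1:5]); o=get_obs(); M=Rm(o["tcp_rot"])
G=R.from_euler('xyz',[180,0,yaw],degrees=True).as_matrix()
print("t",o["time"],"pos",np.round(o["ee_pos"],4),"rot",np.round(o["tcp_rot"],2),"F",np.round(o["wrist_force"],1))
print("shift cm",np.round(M.T@(np.array([x,y,z])-o["ee_pos"])*100,2),"rv",np.round(np.degrees(R.from_matrix(M.T@G).as_rotvec()),2))
E
python3 go.py .4868 -.2258 .036 110.15
```

```text
t 4.7 pos [ 0.4912 -0.2225  0.0861] rot [179.46   0.53 110.48] F [0.3 0.2 0.2]
shift cm [-0.11 -0.58  5.01] rv [0.55 0.53 0.33]
```

>>> play_rows:
  rows:
    - [0,[-0.1,-0.5,1.5],[0.5,0.5,0.3]]
    - [0,[0,0,1.5],[0.3,0.3,0]]
    - [0,[0,0,1],[0,0,0]]
    - [0,[0,0,0],[0,0,0]]
    - [0,[0,0,0],[0,0,0]]

```text
time: 5.2
ee_pos: [0.4876, -0.2261, 0.0444]
tcp_rot: [-179.8, -0.2, 110.1]
wrist_force: [0.5, 0.1, 0.1]
opening: 0.085
```

```bash
python3 go.py .4868 -.2258 .036 110.15
```

```text
t 5.2 pos [ 0.4876 -0.2261  0.0444] rot [-179.78   -0.24  110.14] F [0.5 0.1 0.1]
shift cm [ 0.05 -0.06  0.84] rv [-0.22 -0.24 -0.01]
```

>>> play_rows:
  rows:
    - [0,[0,-0.1,0.8],[-0.2,-0.2,0]]
    - [0,[0,0,0],[0,0,0]]
    - [0,[0,0,0],[0,0,0]]

```text
time: 5.5
ee_pos: [0.4867, -0.2265, 0.0361]
tcp_rot: [180.0, 0.0, 110.1]
wrist_force: [0.0, 0.4, -1.1]
opening: 0.0857
```

```bash
python3 go.py .4868 -.2258 .036 110.15
```

```text
t 5.5 pos [ 0.4867 -0.2265  0.0361] rot [179.98   0.   110.14] F [ 0.   0.4 -1.1]
shift cm [0.06 0.04 0.01] rv [ 0.02  0.   -0.01]
```

Well placed. Closing gently.

>>> play_rows:
  rows:
    - [0.5,[0,0,0],[0,0,0]]
    - [0.8,[0,0,0],[0,0,0]]
    - [1,[0,0,0],[0,0,0]]
    - [1,[0,0,0],[0,0,0]]
    - [1,[0,0,0],[0,0,0]]
    - [1,[0,0,0],[0,0,0]]
    - [1,[0,0,0],[0,0,0]]
    - [1,[0,0,0],[0,0,0]]
  newtons: 60

```text
time: 6.3
ee_pos: [0.4868, -0.2256, 0.0374]
tcp_rot: [179.9, -0.1, 110.2]
wrist_force: [-0.4, 0.3, 0.6]
opening: 0.0202
```

```bash
python3 go.py .4868 -.2258 .036 110.15;  python3 shot.py w6
```

```text
t 6.3 pos [ 0.4868 -0.2256  0.0374] rot [ 1.7991e+02 -6.0000e-02  1.1017e+02] F [-0.4  0.3  0.6]
shift cm [-0.02 -0.    0.14] rv [ 0.09 -0.06  0.02]
[ 0.48679043 -0.22562796  0.0374081 ] [ 0.41017472 -0.2542613   0.16875749] [ 1.61392477e+02 -9.06773659e-03  1.10188785e+02]
```

View pics/w6.png

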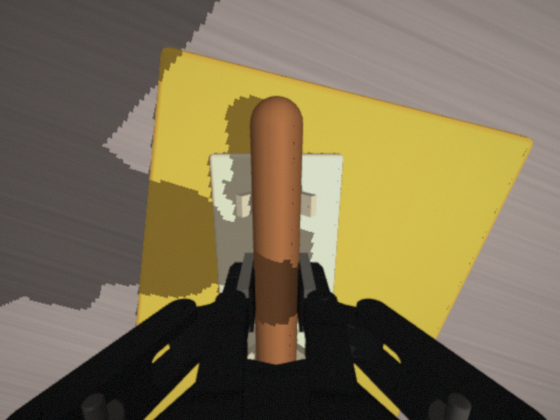

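>>> play_rows:
  rows:
    - [1,[0,0,-1],[0,0,0]]
    - [1,[0,0,-2],[0,0,0]]
    - [1,[0,0,-3],[0,0,0]]
    - [1,[0,0,-4],[0,0,0]]
    - [1,[0,0,-4],[0,0,0]]
    - [1,[0,0,-3],[0,0,0]]
    - [1,[0,0,-1],[0,0,0]]
    - [1,[0,0,0],[0,0,0]]
    - [1,[0,0,0],[0,0,0]]

```text
time: 7.25
ee_pos: [0.4852, -0.2258, 0.2252]
tcp_rot: [-180.0, -0.1, 110.1]
wrist_force: [0.3, -0.2, -0.9]
opening: 0.0202
```

```bash
python3 go.py .5255 .186 .16 76.65
```

```text
t 7.25 pos [ 0.4852 -0.2258  0.2252] rot [-1.7997e+02 -1.2000e-01  1.1015e+02] F [ 0.3 -0.2 -0.9]
shift cm [37.26 17.97  6.58] rv [-0.06 -0.1  33.5 ]
```

>>> play_rows:
  rows:
    - [1,[1.8,0.9,0],[0,0,2]]
    - [1,[3.7,1.6,0],[0,0,3.5]]
    - [1,[4.2,1.5,0],[0,0,3.5]]
    - [1,[4.3,1.2,0],[0,0,3.5]]
    - [1,[4.4,0.9,0],[0,0,3.5]]
    - [1,[4.4,0.7,0],[0,0,3.5]]
    - [1,[4.5,0.4,0],[0,0,3.5]]
    - [1,[4.5,0.1,0],[0,0,3.5]]
    - [1,[3.5,0,0],[0,0,3]]
    - [1,[1.5,0,0],[0,0,2]]
    - [1,[0,0,0],[0,0,0]]
    - [1,[0,0,0],[0,0,0]]

```text
time: 8.45
ee_pos: [0.5153, 0.1653, 0.1995]
tcp_rot: [-178.1, 0.5, 77.2]
wrist_force: [-0.2, 0.0, -0.9]
opening: 0.0203
```

```bash
python3 go.py .5255 .186 .16 76.65
```

```text
t 8.45 pos [0.5153 0.1653 0.1995] rot [-178.08    0.45   77.23] F [-0.2  0.  -0.9]
shift cm [2.28 0.67 3.92] rv [-1.92  0.46  0.57]
```

>>> play_rows:
  rows:
    - [1,[1.2,0.3,1],[-1,0.2,0.3]]
    - [1,[1.1,0.3,1],[-0.9,0.2,0.3]]
    - [1,[0,0,1],[0,0,0]]
    - [1,[0,0,0],[0,0,0]]
    - [1,[0,0,0],[0,0,0]]

```text
time: 8.95
ee_pos: [0.5246, 0.1812, 0.1649]
tcp_rot: [-179.8, 0.3, 76.5]
wrist_force: [0.0, -0.0, -1.2]
opening: 0.0199
```

```bash
python3 go.py .5255 .186 .16 76.65; python3 shot.py w7
```

```text
t 8.95 pos [0.5246 0.1812 0.1649] rot [-179.77    0.27   76.51] F [ 0.  -0.  -1.2]
shift cm [ 0.49 -0.02  0.48] rv [-0.23  0.27 -0.14]
[0.5245734 0.181163  0.1648772] [0.44600958 0.20040778 0.29669767] [161.68983086   0.30510947  76.52921767]
```

View pics/w7.png

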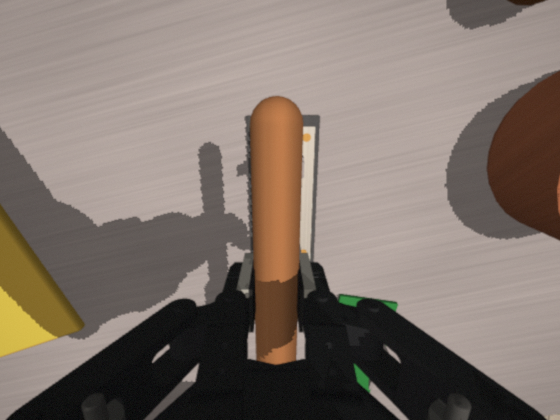

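Run:
```python
from h import *
import pickle
a=pickle.load(open("w7.pkl","rb"))["img"][85:275,200:360,::-1]
cv2.imwrite("pics/c7.png",cv2.resize(a,None,fx=4,fy=3,interpolation=cv2.INTER_CUBIC))
```

```text
(no output)
```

View pics/c7.png

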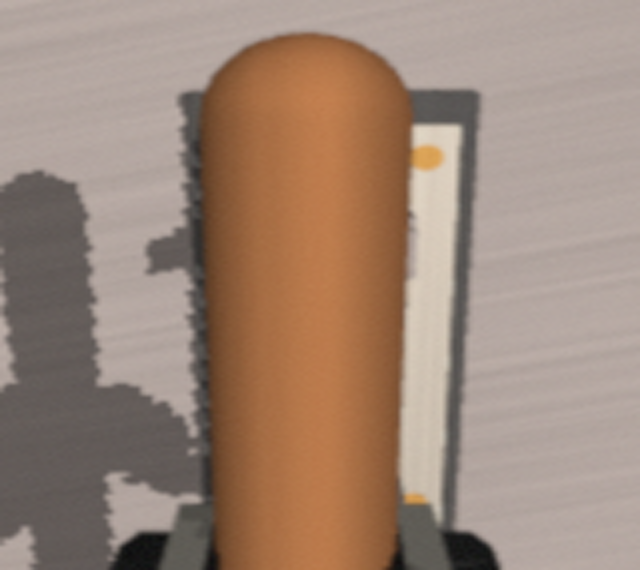

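Run:
```python
from h import *
import pickle
W=pickle.load(open("w7.pkl","rb"))
f=lambda x,y:((x+.5)/4-.5+200,(y+.5)/3-.5+85)
r=[atz(W,f(*p),.006) for p in((478,95),(447,525))]; l=[atz(W,f(*p),.006) for p in((182,95),(203,480))]
s=[atz(W,f(*p),.019) for p in((427,157),(415,500))]
axz=.1649+.0075
hl=[atz(W,f(*p),axz) for p in((207,130),(218,540))];hr=[atz(W,f(*p),axz) for p in((410,130),(396,540))]
for n,e in(("r",r),("l",l),("screw",s),("hl",hl),("hr",hr)):
    d=e[1]-e[0]; print(n,e,np.degrees(np.arctan2(d[1],d[0])))
def T(p): # tool frame level: yaw 76.65 axes about TCP (.5246,.1812)
    y=np.radians(76.65); d=np.array(p[:2])-[.5246,.1812]; return round(1e3*(d@[np.cos(y),np.sin(y)]),2),round(1e3*(d@[np.sin(y),-np.cos(y)]),2)
for n,e in(("r",r),("l",l),("screw",s),("hl",hl),("hr",hr)): print(n,[T(p) for p in e])
```

```text
r [array([0.45839264, 0.23811204, 0.006     ]), array([0.6060529 , 0.20116258, 0.006     ])] -14.048805623343947
l [array([0.44200767, 0.16969201, 0.006     ]), array([0.57264826, 0.13974575, 0.006     ])] -12.910657545895475
screw [array([0.47304986, 0.22150518, 0.019     ]), array([0.58732285, 0.19484918, 0.019     ])] -13.13036582390797
hl [array([0.44931382, 0.18856413, 0.1724    ]), array([0.510753  , 0.17348541, 0.1724    ])] -13.789285301578452
hr [array([0.45417382, 0.20887596, 0.1724    ]), array([0.51566444, 0.19426079, 0.1724    ])] -13.370049925243638
r [(np.float64(40.09), np.float64(-77.56)), (np.float64(38.23), np.float64(74.64))]
l [(np.float64(-30.27), np.float64(-77.7)), (np.float64(-29.24), np.float64(56.32))]
screw [(np.float64(27.31), np.float64(-59.46)), (np.float64(27.76), np.float64(57.88))]
hl [(np.float64(-10.22), np.float64(-74.95)), (np.float64(-10.7), np.float64(-11.69))]
hr [(np.float64(10.67), np.float64(-74.91)), (np.float64(10.64), np.float64(-11.71))]
```

>>> play_rows:
  rows:
    - [1,[0.5,0,1.5],[-0.2,0.3,-0.1]]
    - [1,[0,0,1.5],[0,0,0]]
    - [1,[0,0,1.5],[0,0,0]]
    - [1,[0,0,1],[0,0,0]]
    - [1,[0,0,0],[0,0,0]]
    - [1,[0,0,0],[0,0,0]]

```text
time: 9.6
ee_pos: [0.5261, 0.184, 0.1082]
tcp_rot: [180.0, -0.0, 76.5]
wrist_force: [-0.1, -0.1, -0.7]
opening: 0.02
```

```bash
python3 go.py .5255 .186 .095 76.65; python3 shot.py w8
python3 - <<'E'
from h import *
import pickle
a=pickle.load(open("w8.pkl","rb"))["img"][60:260,180:380,::-1]
cv2.imwrite("pics/c8.png",cv2.resize(a,None,fx=3,fy=3,interpolation=cv2.INTER_CUBIC))
S=camera("scene");b=S["img"][200:300,270:410,::-1]
cv2.imwrite("pics/s8.png",cv2.resize(b,None,fx=5,fy=5,interpolation=cv2.INTER_CUBIC))
E
```

```text
t 9.6 pos [0.5261 0.184  0.1082] rot [ 1.7998e+02 -4.0000e-02  7.6510e+01] F [-0.1 -0.1 -0.7]
shift cm [ 0.18 -0.1   1.32] rv [ 0.02 -0.04 -0.14]
[0.52608255 0.183992   0.10830642] [0.44678673 0.20264094 0.23972881] [ 1.61439702e+02 -7.04056747e-03  7.65259427e+01]
```

View pics/c8.png

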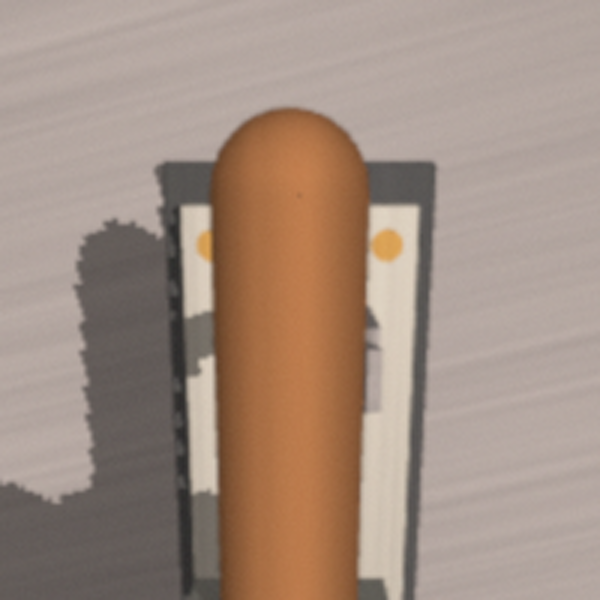

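View pics/s8.png

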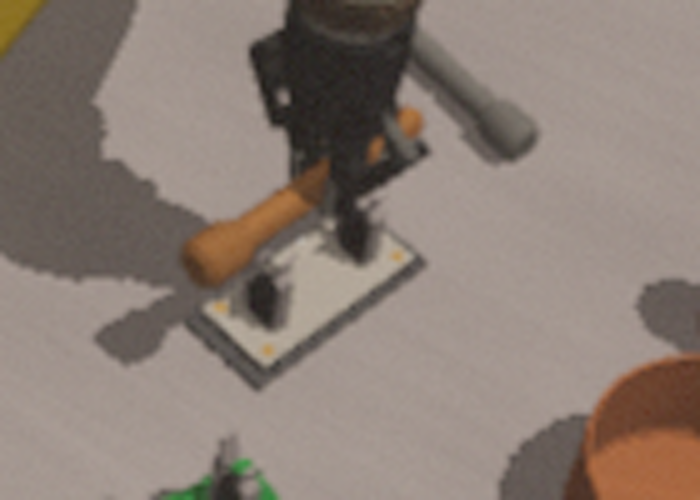

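Run:
```python
from h import *
import pickle
W=pickle.load(open("w8.pkl","rb"))
f=lambda x,y:((x+.5)/3-.5+180,(y+.5)/3-.5+60)
y=np.radians(76.65)
def T(p):
    d=np.array(p[:2])-[.5261,.1840]; return round(1e3*(d@[np.cos(y),np.sin(y)]),2),round(1e3*(d@[np.sin(y),-np.cos(y)]),2)
for n,z,P in(("base",.006,((160,163),(435,163),(412,600),(187,600))),("plate",.019,((180,205),(419,205),(404,600))),("screw",.019,((386,245),)),("jaw",.088,((381,340),(381,410))),("handle",.1157,((213,190),(366,190),(220,560),(357,560)))):
    print(n,[T(atz(W,f(*p),z)) for p in P])
```

```text
base [(np.float64(-32.85), np.float64(-79.6)), (np.float64(37.07), np.float64(-79.45)), (np.float64(36.54), np.float64(45.01)), (np.float64(-30.86), np.float64(44.86))]
plate [(np.float64(-26.64), np.float64(-69.96)), (np.float64(31.59), np.float64(-69.84)), (np.float64(32.24), np.float64(37.97))]
screw [(np.float64(23.87), np.float64(-60.32))]
jaw [(np.float64(16.02), np.float64(-50.59)), (np.float64(16.42), np.float64(-37.79))]
handle [(np.float64(-10.47), np.float64(-76.97)), (np.float64(10.37), np.float64(-76.92)), (np.float64(-11.02), np.float64(-21.43)), (np.float64(10.41), np.float64(-21.38))]
```

>>> play_rows:
  rows:
    - [1,[0.25,-0.1,0.6],[0,0,-0.1]]
    - [1,[0,0,0.5],[0,0,0]]
    - [1,[0,0,0],[0,0,0]]
    - [1,[0,0,0],[0,0,0]]

```text
time: 10.1
ee_pos: [0.5265, 0.1874, 0.0979]
tcp_rot: [179.9, -0.1, 76.6]
wrist_force: [0.2, 0.6, -1.5]
opening: 0.0203
```

```bash
python3 go.py .5264 .1861 .0955 76.65; python3 shot.py w9
python3 - <<'E'
from h import *
import pickle
a=pickle.load(open("w9.pkl","rb"))["img"][60:260,180:380,::-1]
cv2.imwrite("pics/c9.png",cv2.resize(a,None,fx=3,fy=3,interpolation=cv2.INTER_CUBIC))
E
```

```text
t 10.1 pos [0.5265 0.1874 0.0979] rot [ 1.7986e+02 -1.2000e-01  7.6640e+01] F [ 0.2  0.6 -1.5]
shift cm [-0.13  0.02  0.24] rv [ 0.14 -0.12 -0.01]
[0.52643152 0.18735852 0.09789771] [0.44681983 0.20577171 0.22922973] [ 1.61315949e+02 -8.89063337e-02  7.66551807e+01]
```

View pics/c9.png

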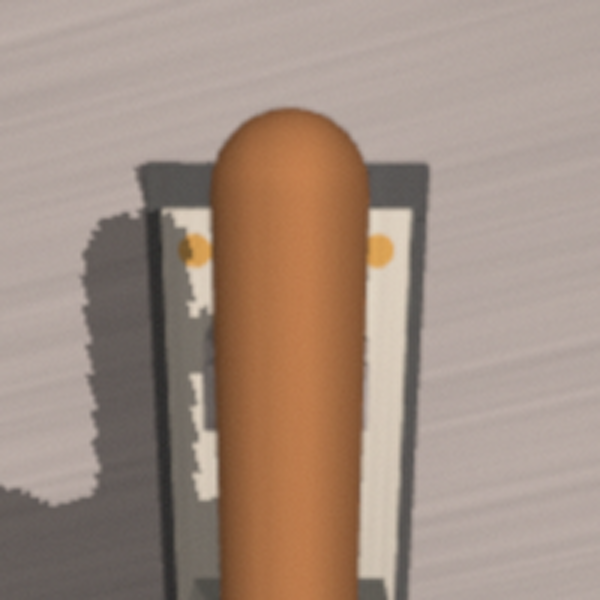

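>>> play_rows:
  rows:
    - [1,[-0.08,0,0.2],[0.1,-0.1,0]]
    - [1,[0,0,0.2],[0,0,0]]
    - [1,[0,0,0.2],[0,0,0]]
    - [1,[0,0,0],[0,0,0]]

```text
time: 10.55
ee_pos: [0.5264, 0.1865, 0.0917]
tcp_rot: [179.9, -0.0, 76.6]
wrist_force: [0.5, -0.2, -0.7]
opening: 0.0202
```

```bash
python3 go.py .5264 .1861 .0955 76.65; python3 shot.py w10
python3 - <<'E'
from h import *
import pickle
a=pickle.load(open("w10.pkl","rb"))["img"][60:260,180:380,::-1]
cv2.imwrite("pics/c10.png",cv2.resize(a,None,fx=3,fy=3,interpolation=cv2.INTER_CUBIC))
E
```

```text
t 10.55 pos [0.5264 0.1865 0.0917] rot [ 1.7995e+02 -2.0000e-02  7.6640e+01] F [ 0.5 -0.2 -0.7]
shift cm [-0.04  0.01 -0.38] rv [ 0.05 -0.02 -0.01]
[0.52643976 0.18651601 0.09182066] [0.44701827 0.20506806 0.22311062] [1.61408517e+02 1.14116944e-02 7.66491517e+01]
```

View pics/c10.png

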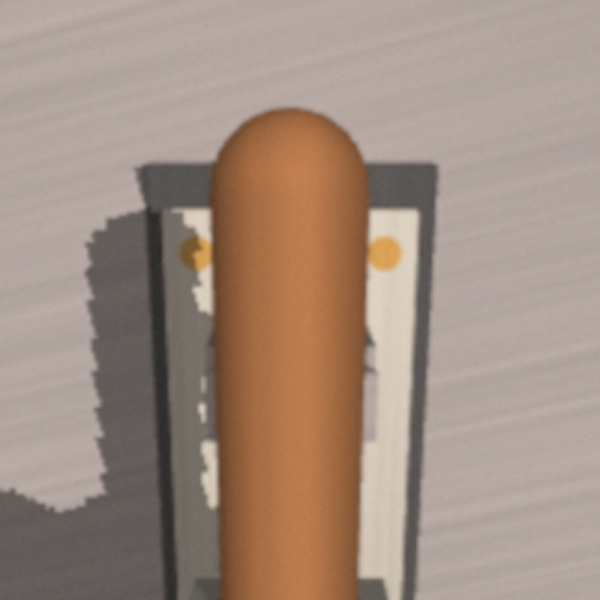

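>>> play_rows:
  rows:
    - [1,[0,0,0.2],[0,0,0]]
    - [1,[0,0,0.2],[0,0,0]]
    - [1,[0,0,0.2],[0,0,0]]
    - [1,[0,0,0],[0,0,0]]

```text
time: 11.0
ee_pos: [0.5265, 0.1865, 0.0854]
tcp_rot: [179.9, -0.0, 76.6]
wrist_force: [0.0, -0.6, -1.6]
opening: 0.0202
```

```bash
python3 go.py .5264 .1865 .0955 76.65
```

```text
t 11.0 pos [0.5265 0.1865 0.0854] rot [ 1.7993e+02 -3.0000e-02  7.6630e+01] F [ 0.  -0.6 -1.6]
shift cm [-0.   -0.01 -1.01] rv [ 0.07 -0.03 -0.02]
```

>>> play_rows:
  rows:
    - [1,[0,0,0.2],[0,0,0]]
    - [1,[0,0,0.2],[0,0,0]]
    - [1,[0,0,0],[0,0,0]]

```text
time: 11.3
ee_pos: [0.5265, 0.1865, 0.081]
tcp_rot: [179.9, -0.0, 76.6]
wrist_force: [-0.1, 0.3, -1.0]
opening: 0.0205
```

```bash
python3 go.py .5264 .1865 .0955 76.65
```

```text
t 11.3 pos [0.5265 0.1865 0.081 ] rot [ 1.7994e+02 -3.0000e-02  7.6630e+01] F [-0.1  0.3 -1. ]
shift cm [-0.   -0.   -1.45] rv [ 0.06 -0.03 -0.02]
```

>>> play_rows:
  rows:
    - [1,[0,0,0.15],[0,0,0]]
    - [1,[0,0,0.15],[0,0,0]]
    - [1,[0,0,0],[0,0,0]]

```text
time: 11.6
ee_pos: [0.5266, 0.1866, 0.0778]
tcp_rot: [179.9, -0.0, 76.6]
wrist_force: [0.3, -0.7, -1.1]
opening: 0.0201
```

>>> play_rows:
  rows:
    - [1,[0,0,0.15],[0,0,0]]
    - [1,[0,0,0.15],[0,0,0]]

```text
time: 11.8
ee_pos: [0.527, 0.1868, 0.0758]
tcp_rot: [179.8, -0.1, 76.6]
wrist_force: [-1.2, 0.1, 7.7]
opening: 0.0198
```

>>> play_rows:
  rows:
    - [1,[0,0,0.1],[0,0,0]]

```text
time: 11.9
ee_pos: [0.5272, 0.1869, 0.0755]
tcp_rot: [179.8, -0.1, 76.6]
wrist_force: [-2.4, -0.7, 6.2]
opening: 0.02
```

>>> play_rows:
  rows:
    - [1,[0,0,0.1],[0,0,0]]

```text
time: 12.0
ee_pos: [0.5274, 0.1869, 0.0753]
tcp_rot: [179.8, -0.2, 76.6]
wrist_force: [-2.2, -1.2, 6.5]
opening: 0.0201
```

>>> play_rows:
  rows:
    - [1,[0,0,0.1],[0,0,0]]

```text
time: 12.1
ee_pos: [0.5275, 0.187, 0.0751]
tcp_rot: [179.7, -0.2, 76.6]
wrist_force: [-1.9, -0.9, 6.1]
opening: 0.0203
```

>>> play_rows:
  rows:
    - [1,[0,-0.08,0.15],[0.25,-0.15,0]]

```text
time: 12.2
ee_pos: [0.5274, 0.1871, 0.0748]
tcp_rot: [179.9, -0.1, 76.6]
wrist_force: [-0.3, -1.9, 7.5]
opening: 0.02
```

>>> play_rows:
  rows:
    - [1,[0,-0.05,0.18],[0.25,-0.15,0]]

```text
time: 12.3
ee_pos: [0.5275, 0.1873, 0.0742]
tcp_rot: [-180.0, 0.0, 76.6]
wrist_force: [-0.8, -2.4, 7.8]
opening: 0.02
```

>>> play_rows:
  rows:
    - [1,[0,-0.05,0.2],[0.2,-0.1,0]]

```text
time: 12.4
ee_pos: [0.5276, 0.1874, 0.0734]
tcp_rot: [-179.9, 0.1, 76.6]
wrist_force: [-1.0, -1.7, 7.4]
opening: 0.0198
```

>>> play_rows:
  rows:
    - [1,[-0.1,-0.05,0.2],[0,-0.1,0]]

```text
time: 12.5
ee_pos: [0.5276, 0.1868, 0.0727]
tcp_rot: [180.0, 0.1, 76.6]
wrist_force: [-0.8, 1.0, 9.4]
opening: 0.0205
```

>>> play_rows:
  rows:
    - [1,[-0.08,-0.05,0.2],[0,-0.1,0]]

```text
time: 12.6
ee_pos: [0.5277, 0.1864, 0.0722]
tcp_rot: [179.9, 0.2, 76.6]
wrist_force: [-0.6, 0.5, 8.9]
opening: 0.0199
```

>>> play_rows:
  rows:
    - [1,[-0.05,-0.05,0.2],[0,0,0]]

```text
time: 12.7
ee_pos: [0.5279, 0.1864, 0.0716]
tcp_rot: [179.7, 0.1, 76.6]
wrist_force: [-1.3, 0.5, 9.6]
opening: 0.0206
```

>>> play_rows:
  rows:
    - [1,[0,-0.1,0.22],[0.3,0,0]]

```text
time: 12.8
ee_pos: [0.5279, 0.1869, 0.071]
tcp_rot: [179.9, -0.0, 76.6]
wrist_force: [0.3, -0.3, 8.9]
opening: 0.0202
```

>>> play_rows:
  rows:
    - [1,[0,-0.1,0.22],[0.2,0,0]]

```text
time: 12.9
ee_pos: [0.528, 0.1874, 0.0705]
tcp_rot: [179.9, -0.1, 76.6]
wrist_force: [0.0, -0.9, 8.5]
opening: 0.0201
```

>>> play_rows:
  rows:
    - [1,[0,-0.1,0.22],[0.2,0,0]]

```text
time: 13.0
ee_pos: [0.5281, 0.1879, 0.07]
tcp_rot: [180.0, -0.2, 76.6]
wrist_force: [0.5, -1.1, 9.4]
opening: 0.0202
```

>>> play_rows:
  rows:
    - [1,[-0.07,-0.1,0.25],[0,-0.1,0]]

```text
time: 13.1
ee_pos: [0.528, 0.1876, 0.0692]
tcp_rot: [179.8, -0.2, 76.6]
wrist_force: [-0.4, -1.0, 9.4]
opening: 0.0203
```

>>> play_rows:
  rows:
    - [1,[-0.07,-0.1,0.25],[0.1,-0.1,0]]

```text
time: 13.2
ee_pos: [0.528, 0.1874, 0.0684]
tcp_rot: [179.7, -0.2, 76.6]
wrist_force: [0.1, -1.1, 10.1]
opening: 0.0201
```

>>> play_rows:
  rows:
    - [1,[-0.05,-0.1,0.25],[0.1,0,0]]

```text
time: 13.3
ee_pos: [0.528, 0.1874, 0.0677]
tcp_rot: [179.6, -0.3, 76.6]
wrist_force: [0.1, 0.3, 10.4]
opening: 0.0204
```

>>> play_rows:
  rows:
    - [1,[-0.05,-0.1,0.25],[0.3,-0.2,0]]

```text
time: 13.4
ee_pos: [0.528, 0.1874, 0.067]
tcp_rot: [179.8, -0.2, 76.6]
wrist_force: [-0.6, -0.5, 9.9]
opening: 0.0202
```

>>> play_rows:
  rows:
    - [1,[-0.05,-0.1,0.25],[0.2,-0.1,0]]

```text
time: 13.5
ee_pos: [0.528, 0.1874, 0.0664]
tcp_rot: [179.8, -0.2, 76.6]
wrist_force: [-0.9, -0.2, 10.2]
opening: 0.0206
```

>>> play_rows:
  rows:
    - [1,[-0.05,-0.1,0.25],[0.1,-0.1,0]]

```text
time: 13.6
ee_pos: [0.5281, 0.1875, 0.0657]
tcp_rot: [179.7, -0.2, 76.6]
wrist_force: [-0.7, -0.9, 10.6]
opening: 0.0203
```

>>> play_rows:
  rows:
    - [1,[-0.05,-0.1,0.25],[0.2,-0.2,0]]

```text
time: 13.7
ee_pos: [0.5281, 0.1875, 0.065]
tcp_rot: [179.8, -0.1, 76.6]
wrist_force: [-0.5, -0.7, 10.0]
opening: 0.0203
```

>>> play_rows:
  rows:
    - [1,[-0.05,-0.1,0.25],[0.2,-0.1,0]]

```text
time: 13.8
ee_pos: [0.5282, 0.1875, 0.0645]
tcp_rot: [179.8, -0.1, 76.6]
wrist_force: [-0.9, -0.4, 10.1]
opening: 0.02
```

>>> play_rows:
  rows:
    - [1,[-0.05,-0.1,0.25],[0.2,-0.1,0]]

```text
time: 13.9
ee_pos: [0.5282, 0.1876, 0.0639]
tcp_rot: [179.8, -0.1, 76.6]
wrist_force: [-0.7, -0.6, 11.2]
opening: 0.0201
```

>>> play_rows:
  rows:
    - [1,[-0.05,-0.1,0.25],[0.2,-0.1,0]]

```text
time: 14.0
ee_pos: [0.5283, 0.1876, 0.0633]
tcp_rot: [179.8, -0.1, 76.5]
wrist_force: [-0.0, -1.2, 11.5]
opening: 0.0203
```

>>> play_rows:
  rows:
    - [1,[-0.05,-0.1,0.25],[0.2,-0.1,0]]

```text
time: 14.1
ee_pos: [0.5284, 0.1876, 0.0628]
tcp_rot: [179.8, -0.1, 76.5]
wrist_force: [-0.9, -0.4, 11.6]
opening: 0.0202
```

>>> play_rows:
  rows:
    - [1,[-0.05,-0.1,0.25],[0.2,-0.1,0]]

```text
time: 14.2
ee_pos: [0.5284, 0.1876, 0.0622]
tcp_rot: [179.9, -0.1, 76.5]
wrist_force: [-1.3, 0.5, 10.8]
opening: 0.0202
```

>>> play_rows:
  rows:
    - [1,[-0.05,-0.1,0.25],[0.1,-0.1,0]]

```text
time: 14.3
ee_pos: [0.5284, 0.1876, 0.0615]
tcp_rot: [179.8, -0.0, 76.5]
wrist_force: [-0.6, -1.1, 9.0]
opening: 0.0202
```

>>> play_rows:
  rows:
    - [1,[-0.05,-0.1,0.25],[0.1,-0.1,0]]

```text
time: 14.4
ee_pos: [0.5284, 0.1875, 0.0606]
tcp_rot: [179.7, -0.0, 76.5]
wrist_force: [0.5, -0.7, 7.4]
opening: 0.0199
```

>>> play_rows:
  rows:
    - [1,[-0.05,-0.1,0.25],[0.1,-0.1,0]]

```text
time: 14.5
ee_pos: [0.5282, 0.1874, 0.0594]
tcp_rot: [179.7, 0.0, 76.5]
wrist_force: [0.6, -0.9, 5.5]
opening: 0.0203
```

>>> play_rows:
  rows:
    - [1,[-0.03,-0.05,0.2],[0.2,0,0]]

```text
time: 14.6
ee_pos: [0.5282, 0.1873, 0.0583]
tcp_rot: [179.8, -0.0, 76.5]
wrist_force: [-0.3, -1.0, 3.7]
opening: 0.0202
```

>>> play_rows:
  rows:
    - [1,[-0.03,-0.05,0.2],[0.1,0,0]]

```text
time: 14.7
ee_pos: [0.528, 0.1872, 0.0568]
tcp_rot: [179.9, -0.1, 76.5]
wrist_force: [0.1, -1.1, 0.8]
opening: 0.0199
```

>>> play_rows:
  rows:
    - [1,[-0.03,0,0.15],[0.1,0,0]]

```text
time: 14.8
ee_pos: [0.5278, 0.1868, 0.0551]
tcp_rot: [180.0, -0.1, 76.5]
wrist_force: [0.1, 1.1, -1.8]
opening: 0.0202
```

>>> play_rows:
  rows:
    - [1,[0,0,0.1],[0,0,0]]

```text
time: 14.9
ee_pos: [0.5276, 0.1867, 0.0534]
tcp_rot: [-180.0, -0.0, 76.5]
wrist_force: [-0.4, 0.0, -2.6]
opening: 0.0201
```

>>> play_rows:
  rows:
    - [1,[0,0,0.1],[0,0,0]]

```text
time: 15.0
ee_pos: [0.5271, 0.1865, 0.0515]
tcp_rot: [-179.9, 0.0, 76.5]
wrist_force: [0.6, 0.8, -3.4]
opening: 0.02
```

>>> play_rows:
  rows:
    - [1,[0,0,0.1],[0,0,0]]

```text
time: 15.1
ee_pos: [0.5272, 0.1865, 0.0503]
tcp_rot: [-179.9, 0.0, 76.5]
wrist_force: [0.0, -0.5, 5.9]
opening: 0.0203
```

>>> play_rows:
  rows:
    - [1,[0,0,0.12],[0,0,0]]
    - [1,[0,0,0.15],[0,0,0]]

```text
time: 15.3
ee_pos: [0.5273, 0.1866, 0.0495]
tcp_rot: [-180.0, -0.0, 76.5]
wrist_force: [-6.3, -2.5, 12.7]
opening: 0.0202
```

>>> play_rows:
  rows:
    - [1,[0,0,0.2],[0,0,0]]

```text
time: 15.4
ee_pos: [0.5274, 0.1866, 0.0491]
tcp_rot: [180.0, -0.0, 76.5]
wrist_force: [-7.5, -2.5, 16.0]
opening: 0.0198
```

>>> play_rows:
  rows:
    - [1,[0,0,-0.1],[0,0,0]]
    - [1,[0,0,0],[0,0,0]]
    - [1,[0,0,0],[0,0,0]]

```text
time: 15.7
ee_pos: [0.5272, 0.1865, 0.051]
tcp_rot: [180.0, -0.0, 76.5]
wrist_force: [0.2, 0.0, 0.0]
opening: 0.0201
```

```bash
python3 shot.py w11
python3 - <<'E'
from h import *
import pickle
a=pickle.load(open("w11.pkl","rb"))["img"][40:290,180:380,::-1]
a=cv2.resize(a,None,fx=2.4,fy=2.4,interpolation=cv2.INTER_CUBIC)
S=camera("scene");b=S["img"][200:300,270:370,::-1]
b=cv2.resize(b,(300,300),interpolation=cv2.INTER_CUBIC); b=cv2.copyMakeBorder(b,0,300,0,0,cv2.BORDER_CONSTANT)
cv2.imwrite("pics/c11.png",np.hstack([a,b]))
for i in range(4): camera("wrist"); o=get_obs(); print(np.round(o["ee_pos"],4),np.round(o["wrist_force"],1))
E
```

```text
[0.5271694  0.18651196 0.05089295] [0.44784808 0.20518101 0.18237261] [ 1.61423731e+02 -1.46383396e-02  7.65269281e+01]
[0.5271 0.1865 0.0508] [ 0.  -0.7 -0.4]
[0.5272 0.1865 0.0509] [0.3 0.3 0.5]
[0.5272 0.1865 0.0509] [-0.3 -0.5 -0.5]
[0.5272 0.1865 0.0509] [-0.2 -0.3 -0.3]
```

View pics/c11.png

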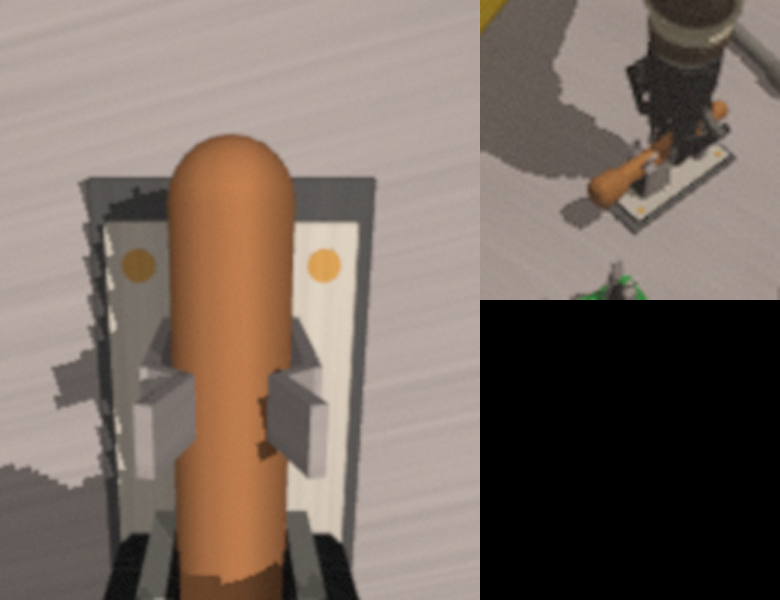

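>>> play_rows:
  rows:
    - [1,[0,0,-0.05],[0,0,0]]

```text
time: 16.1
ee_pos: [0.5271, 0.1865, 0.0512]
tcp_rot: [180.0, -0.0, 76.5]
wrist_force: [0.2, -0.3, -2.6]
opening: 0.0201
```

>>> play_rows:
  rows:
    - [1,[0,0,-0.08],[0,0,0]]

```text
time: 16.2
ee_pos: [0.5271, 0.1865, 0.0515]
tcp_rot: [-180.0, -0.0, 76.5]
wrist_force: [3.2, 0.4, -6.1]
opening: 0.0202
```

>>> play_rows:
  rows:
    - [1,[0,0,-0.1],[0,0,0]]

```text
time: 16.3
ee_pos: [0.5271, 0.1865, 0.0519]
tcp_rot: [-180.0, -0.0, 76.5]
wrist_force: [3.8, 2.1, -9.6]
opening: 0.0204
```

>>> play_rows:
  rows:
    - [1,[0,0,-0.1],[0,0,0]]

```text
time: 16.4
ee_pos: [0.527, 0.1864, 0.0521]
tcp_rot: [-179.9, 0.0, 76.5]
wrist_force: [4.0, 1.0, -11.5]
opening: 0.0201
```

>>> play_rows:
  rows:
    - [1,[0,0,-0.09],[0,0,0]]

```text
time: 16.5
ee_pos: [0.527, 0.1864, 0.0523]
tcp_rot: [-179.9, 0.0, 76.5]
wrist_force: [5.3, 1.2, -12.6]
opening: 0.0202
```

>>> play_rows:
  rows:
    - [1,[0,0,-0.09],[0,0,0]]

```text
time: 16.6
ee_pos: [0.527, 0.1864, 0.0523]
tcp_rot: [-179.9, 0.0, 76.5]
wrist_force: [5.2, 2.0, -13.2]
opening: 0.0204
```

>>> play_rows:
  rows:
    - [1,[0,0,-0.09],[0,0,0]]

```text
time: 16.7
ee_pos: [0.527, 0.1864, 0.0523]
tcp_rot: [-179.9, 0.1, 76.5]
wrist_force: [5.4, 1.4, -13.1]
opening: 0.0205
```

>>> play_rows:
  rows:
    - [1,[0,0,-0.075],[0,0,0]]
    - [1,[0,0,-0.075],[0,0,0]]

```text
time: 16.9
ee_pos: [0.527, 0.1865, 0.0522]
tcp_rot: [-179.8, 0.1, 76.5]
wrist_force: [6.1, 0.9, -12.0]
opening: 0.0206
```

>>> play_rows:
  rows:
    - [1,[0,0,-0.075],[0,0,0]]
    - [1,[0,0,-0.075],[0,0,0]]

```text
time: 17.1
ee_pos: [0.527, 0.1865, 0.0522]
tcp_rot: [-179.8, 0.1, 76.5]
wrist_force: [5.0, 2.2, -10.9]
opening: 0.0202
```

>>> play_rows:
  rows:
    - [1,[0,0,-0.075],[0,0,0]]
    - [1,[0,0,-0.075],[0,0,0]]
    - [1,[0,0,-0.075],[0,0,0]]

```text
time: 17.4
ee_pos: [0.527, 0.1864, 0.0522]
tcp_rot: [-179.7, 0.2, 76.5]
wrist_force: [5.3, 1.7, -11.0]
opening: 0.0202
```

>>> play_rows:
  rows:
    - [1,[0,0,-0.075],[0,0,0]]
    - [1,[0,0,-0.075],[0,0,0]]
    - [1,[0,0,-0.075],[0,0,0]]

```text
time: 17.7
ee_pos: [0.527, 0.1865, 0.0522]
tcp_rot: [-179.6, 0.2, 76.5]
wrist_force: [4.7, 1.2, -11.6]
opening: 0.0203
```

>>> play_rows:
  rows:
    - [1,[0,0,-0.03],[0,0,0]]
    - [1,[0,0,0],[0,0,0]]
    - [1,[0,0,0],[0,0,0]]
    - [1,[0,0,0],[0,0,0]]

```text
time: 18.1
ee_pos: [0.5271, 0.1865, 0.0518]
tcp_rot: [-179.6, 0.2, 76.5]
wrist_force: [3.6, 0.6, -8.6]
opening: 0.0201
```

```bash
python3 go.py .5272 .1865 .0509 76.5; python3 shot.py w12
```

```text
t 18.1 pos [0.5271 0.1865 0.0518] rot [-179.59    0.23   76.51] F [ 3.6  0.6 -8.6]
shift cm [0.   0.01 0.09] rv [-0.41  0.23  0.01]
[0.52703055 0.18647686 0.05179222] [0.44886056 0.20554124 0.18387686] [161.86905528   0.26180017  76.52728594]
```

View pics/w12.png

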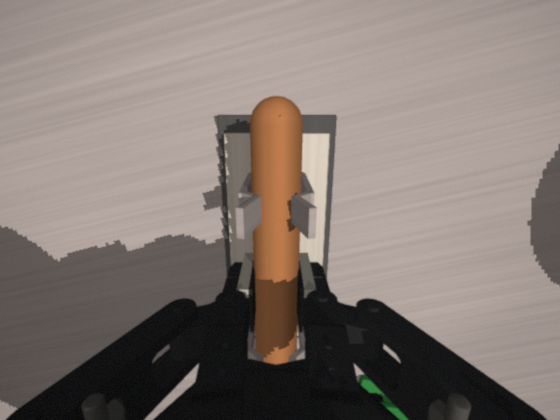

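>>> play_rows:
  rows:
    - [1,[0,0,0.03],[-0.2,0.1,0]]
    - [1,[0,0,0.03],[-0.2,0.1,0]]
    - [1,[0,0,0.02],[0,0,0]]
    - [1,[0,0,0],[0,0,0]]

```text
time: 18.55
ee_pos: [0.5271, 0.1865, 0.0517]
tcp_rot: [179.9, -0.0, 76.5]
wrist_force: [3.4, 0.3, -7.0]
opening: 0.0202
```

```bash
python3 go.py .5272 .1865 .0509 76.5
```

```text
t 18.55 pos [0.5271 0.1865 0.0517] rot [ 1.7994e+02 -1.0000e-02  7.6510e+01] F [ 3.4  0.3 -7. ]
shift cm [0.   0.01 0.08] rv [ 0.06 -0.01  0.01]
```

>>> play_rows:
  rows:
    - [1,[0,0,0.05],[0,0,0]]
    - [1,[0,0,0.05],[0,0,0]]
    - [1,[0,0,0],[0,0,0]]

```text
time: 18.85
ee_pos: [0.5272, 0.1865, 0.0514]
tcp_rot: [179.9, -0.0, 76.5]
wrist_force: [0.9, -0.1, -4.5]
opening: 0.0205
```

```bash
python3 go.py .5272 .1865 .0509 76.5
```

```text
t 18.85 pos [0.5272 0.1865 0.0514] rot [ 1.7991e+02 -2.0000e-02  7.6510e+01] F [ 0.9 -0.1 -4.5]
shift cm [0.   0.   0.05] rv [ 0.09 -0.02  0.01]
```

>>> play_rows:
  rows:
    - [1,[0,0,0.06],[0,0,0]]
    - [1,[0,0,0.05],[0,0,0]]
    - [1,[0,0,0],[0,0,0]]

```text
time: 19.15
ee_pos: [0.5271, 0.1865, 0.0511]
tcp_rot: [179.9, -0.0, 76.5]
wrist_force: [1.2, -0.7, -2.4]
opening: 0.0199
```

>>> play_rows:
  rows:
    - [0.7,[0,0,0],[0,0,0]]
    - [0.5,[0,0,0],[0,0,0]]
    - [0.2,[0,0,0],[0,0,0]]
    - [0,[0,0,0],[0,0,0]]
    - [0,[0,0,0],[0,0,0]]
    - [0,[0,0,0],[0,0,0]]
    - [0,[0,0,0],[0,0,0]]

```text
time: 19.85
ee_pos: [0.5272, 0.1867, 0.0518]
tcp_rot: [179.9, -0.1, 76.5]
wrist_force: [0.7, -1.0, -0.4]
opening: 0.0855
```

```bash
python3 go.py .5272 .1865 .25 76.5; python3 shot.py w13
```

```text
t 19.85 pos [0.5272 0.1867 0.0518] rot [ 1.7987e+02 -8.0000e-02  7.6510e+01] F [ 0.7 -1.  -0.4]
shift cm [  0.     0.05 -19.82] rv [ 0.13 -0.08  0.01]
[0.52719814 0.18675357 0.05181435] [0.44764623 0.20537206 0.18310603] [ 1.61330163e+02 -4.59889936e-02  7.65329192e+01]
```

View pics/w13.png

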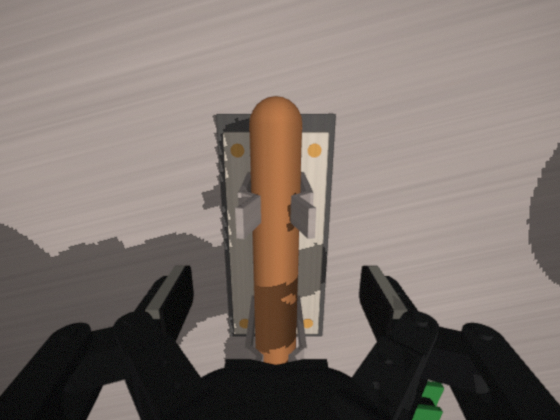

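The fingers are open and clear, and the pestle sits between both pairs of jaws. Retreating straight up.

>>> play_rows:
  rows:
    - [0,[0,0,-1],[0,0,0]]
    - [0,[0,0,-2],[0,0,0]]
    - [0,[0,0,-3],[0,0,0]]
    - [0,[0,0,-4],[0,0,0]]
    - [0,[0,0,-4],[0,0,0]]
    - [0,[0,0,-3],[0,0,0]]
    - [0,[0,0,-2],[0,0,0]]
    - [0,[0,0,0],[0,0,0]]
    - [0,[0,0,0],[0,0,0]]
    - [0,[0,0,0],[0,0,0]]

```text
time: 20.9
ee_pos: [0.5253, 0.1861, 0.2536]
tcp_rot: [179.8, -0.1, 76.5]
wrist_force: [-0.5, -0.5, -1.2]
opening: 0.0853
```

```bash
python3 shot.py w14 pestle
python3 - <<'E'
from h import *
S=camera("scene")
cv2.imwrite("pics/s14.png",cv2.resize(S["img"][180:320,240:420,::-1],None,fx=4,fy=4,interpolation=cv2.INTER_CUBIC))
E
```

```text
[0.52514245 0.18603362 0.25322648] [0.44554126 0.20463681 0.38484579] [ 1.61266327e+02 -8.85070955e-02  7.65313191e+01]
pestle [([0.533, 0.182, 0.0689], 0.82), ([0.3429, 0.2253, 0.0261], 0.69)]
```

View pics/w14.png

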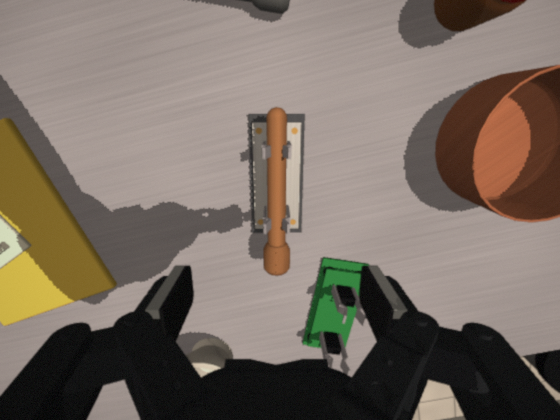

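View pics/s14.png

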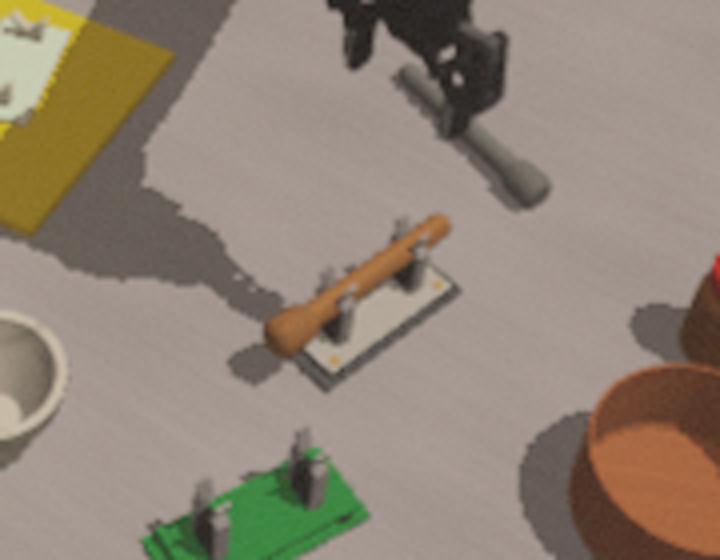

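The wrist view shows the pestle in both clips (near clip ~(276,150), far clip ~(276,222)), centred on the plate. The scene view shows it level, with the bystanders in place.

```bash
python3 -c "
from workcell import *
print(job_done())"
```

```text
the job is handed in; nothing more can be done
None
```

The wooden pestle is clipped into the dark-base rack and I handed the job in at about 21 s. The hand-in gives no verdict, so the points below are my own checks.

- **Pressing in:** The clips gave way at about 12–13 N. The pestle then met a hard seat with its axis at about 58 mm, inside the allowed 62 ± 6 mm. The highest reading at the end of a move was about 17 N, against the 25 N limit.
- **Pull test:** I held about 9.5–12 N net upward for more than 1 s, from the wrist force less the pestle's weight. The gripper stayed steady, about 1.3 mm above the unloaded height. The plate's own movement cannot be read directly, so that force is inferred. About 5 N of sideways force was also present during the pull.
- **Final state:** After release, the wrist and scene pictures show the pestle level and centred in both clips. The arm is well clear above, and the bystanders visible in those pictures look unmoved. I did not view the jug and mug again at the end, but the arm did not go near them.

While measuring, some screw and edge heights on the rack differed by a few millimetres. I re-centred from close wrist views before pressing. No check failed.

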